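# Set the wide copper pan on the ring stand

## Task

In the sweet-maker's kitchen, pick up the wide, shallow copper pan by its hoop handle and set it gently down on the ring of the taller three-legged stand, upright, centred on the ring, and let go. Leave the tall, narrow copper pot where it stands.

Things in the scene. Friction and masses are not known exactly. Their poses are not given: they have to be found in the camera images.
- wide_pan: Loose wide, shallow open copper pan, 0.4-0.65 kg: flat bottom 110 mm across, rim 124 mm across, 60 mm high. Rigid hoop handle: thin brass rods rise from the rim at its y = +-60 mm to a dark wooden grip bar along its own y, 16 mm thick (x), 70 long (y), 18 high, centred 120 mm straight above the origin; free space below the bar. Origin: centre of the underside, z up.
- tall_pot: Loose tall, narrow copper pot, not to be moved: 76 mm across the bottom, 84 mm at the rim, 85 mm high, with a like hoop handle whose wooden bar lies along its own y, centred 135 mm above the origin (top at 144 mm). Origin: centre of the underside, z up.
- stand: The taller ring stand, dark steel, fixed to the bench: a bare open ring of 8 mm round bar, 92 mm across over all (84 mm on the bar's centre line), its top 90 mm above the bench, on three legs splayed to 54 mm from the axis at the bench. Origin: on the bench under the ring's centre, z up.
- stand_ring (a point): Centre of the taller stand's ring, level with the ring's top (90 mm above the bench): the place where the centre of the pan's underside belongs. z up.
- low_trivet: A low three-legged trivet with an equal ring, dark steel, fixed to the bench, its top only 35 mm above the bench. Not used. Origin: on the bench under the ring's centre.

How it is judged:
On the way:
1. The wide pan is lifted clear of the bench and higher than the stand's ring (z of wide_pan in the frame of stand_ring above 0.01 m), for 0.1 s.
At the end, for the whole second after the job is handed in: The wide pan rests on the taller stand's ring, released and still: the centre of its underside within 18 mm of the ring's centre sideways and within 6 mm of the ring's top in height, tilted less than 7 degrees; the tall pot still stands upright within 30 mm of where it was (horizontal distance between wide_pan and stand_ring below 0.018 m and z of wide_pan in the frame of stand_ring between -0.006 and 0.006 m and angle between wide_pan's own z axis and vertical below 0.12 rad and contact force between wide_pan and stand above 1 N and linear speed of wide_pan below 0.02 m/s and distance of tall_pot from where it was at the start of the episode below 0.03 m and angle between tall_pot's own z axis and vertical below 0.15 rad); the robot touches nothing.
It fails at once if The pan is dropped: it falls freely by about 20 mm or more (out of the fingers and faster than 0.6 m/s) (linear speed of wide_pan above 0.6 m/s and contact force between the fingers and wide_pan below 0.1 N).
It fails at once if The tall pot is pushed or lifted more than 30 mm from its place (distance of tall_pot from where it was at the start of the episode above 0.03 m).
It also fails if it takes over 38 s, if anything falls off the work surface, if the arm or the gripper's body presses on something with over 40 N, if the wrist force passes 120 N, or if a joint passes its speed limit or range.

## Robot

A 6-joint arm with a two-finger parallel gripper is mounted at the origin on the work surface. World frame = base frame: x ahead of the robot, y to its left, z up, the work surface at z = 0. Lengths are in m, angles in rad, forces in N, time in s.
With the tool pointing down it reaches from about 0.35 to 0.975 m from the base axis. Payload 4.9 kg.
Tool frame: the origin (TCP) lies midway between the tips of the shut fingers; the grasp point (between the pads) lies 19 mm behind it; x points along the fingers, z is the direction in which the jaws open and shut, and the axes are right-handed (so a half turn about x gives the same grasp; the last joint's range is limited). The gripper opens to 85 mm and grips with 20 to 120 N. Pads are 22 mm wide; open, the fingers measure 114 mm over their backs; the gripper's body (76 mm by 85 mm) begins 54 mm behind the grasp point. The pads swing forward as they close: fully open they stand 13 mm farther back than shut.
Start: joints at [1.181, 0.053, 1.613, -0, 1.476, -0.119], TCP at [0.167, 0.602, 0.231] pointing down, gripper open.
Joint ranges: [-3.01, 3.01], [-1.01, 2.22], [0.06, 2.58], [-1.02, 4.17], [0.09, 2.62], [-3.14, 3.14]. Speed limits (rad/s): [2.57, 2.57, 3.14, 3.14, 3.14, 3.14].

## Interface

Orientations are given as a unit quaternion [w, x, y, z].
In Python, from plant import state, cams, workorder, nets gives the robot as it stands.
- The arm moves only by the tool play_rows, never from a script. Its argument "motion" is a list of rows, each a list of 3 entries, a list of its own where there are three numbers: the closure, from -1 (fully open) to 1 (shut), then the shift along the world's x, y, z in m, then the turn about the world's z in rad. A call has 1 to 5 rows; each row is the pose to reach, as a shift and turn from the pose commanded when the call began; what a row does not reach only later rows make up. A row lasts 1/10 s, in which the tool goes at most 50 mm and 8.59 degrees, less where a joint would pass 70% of its speed; a pose out of reach is approached as far as the arm can. A call with a gripper value outside its range is refused whole. The fingers move at their own pace and stop on an object; the grip force is fixed at half the most. Time passes only in rows, so rows that repeat a pose let the fingers close. It gives the time, the measured TCP pose, the force and the opening at its end, in the units of the state.
- state(): the state, without advancing time (a new reading comes with each control period).
- cams.grab_frame(name): name is "scene" or "top" or "wrist"; returns (picture, depth): 480x640x3 uint8, red, green, blue; 480x640 float32, m along the optical axis (not along the pixel's ray), 0 where there is no reading.
- cams.camera_info(name): a dict with "K" (3x3 intrinsics, pixels), "k1" (the pictures are not rectified: a ray, as slopes to the right and down, at radius r is drawn at 1 + k1 r^2 times it, then the intrinsics apply), "rvec" (rotation vector, rad) and "tvec" (3), from world to camera coordinates, as OpenCV has them. Camera axes: x right, y down, z forward; pixel columns grow to the right and rows downward; lengths in m; the calibration is good to about 2 mm. A picture is of the moment at which its call begins: read the wrist's pose just before it. camera_info takes no time and is no camera call; for the wrist camera it gives the pose at the moment of the call.
- workorder.job_done(): hands the job in, once; it reports no verdict.
Trained networks look in the newest picture that a camera, given by its name, has taken for a name from the list of things; names that differ only in an ending like _2 or _b are one class to them, and where a whole thing is asked for, a point or a joint stands for the part that bears it (a point fixed in the world has none). Each returns a list of dicts, best first, with "score" (0 to 1); they miss things now and then, are a little off and sometimes report something else, mostly with a low value. They report only what shows in the picture. A call takes as long as a camera call.
- nets.recognise(camera, target): "at" ([x, y, z] in m, in world coordinates, good to about 4 mm: the middle of the surface that is visible of it).
- nets.landmark_of(camera, target): "at" ([x, y, z] in m, in world coordinates, good to about 4 mm: a listed point, or the origin of a listed thing).
The state is a dict: "time": time; "joint_pos": joint angles; "joint_vel": joint speeds; "joint_efforts": joint torques, N m; "tool_pos": TCP position; "tool_rot": TCP orientation; "contact_force": force on the tool from outside, world axes, zero at the start; "ft_torque": the same for the moment, N m; "gripper_width": opening from 0.0 (shut) to 1.0 (fully open).
Only numpy, scipy, OpenCV 4.12 (cv2) and the standard library are available. Lean on these libraries where they do the work, as an engineer would, in place of code of your own. Each camera call takes 0.05 s, during which the arm holds its last target.

## Working session

There is one attempt and no reset: what is moved stays moved. The work goes in short steps, Python scripts to look and compute and a tool call to move; the robot and the scene stay as the last step left them, time stands still between calls to the robot, and variables do not carry over. Pictures are saved under pics/ and viewed, and the job is handed in when it is done.

Besides the shell and the picture viewer there is one more tool, called after "Emit:" by a JSON object that holds its "name" and its "arguments", one argument or row to a line. play_rows: Moves the arm, as the interface text tells. Its arguments: {"type":"object","properties":{"motion":{"type":"array","items":{"type":"array"}}},"required":["motion"]}

```bash
mkdir -p pics; python3 - <<'E'
from plant import state,cams,nets
import cv2
s=state();print(s)
for c in ["scene","top"]:
    p,d=cams.grab_frame(c);cv2.imwrite(f"pics/{c}0.png",p[:,:,::-1])
    for t in ["wide_pan","tall_pot","stand","stand_ring","low_trivet"]:
        print(c,t,nets.landmark_of(c,t)[:3])
E
```

```text
{'time': 0.0, 'joint_pos': array([ 1.18101132e+00,  5.33514505e-02,  1.61428051e+00, -3.09877399e-06,
        1.47599723e+00, -1.19007239e-01]), 'joint_vel': array([-1.79873008e-03, -1.70738228e-03, -2.46941565e-04, -7.50622648e-05,
        2.50206353e-04,  6.16777347e-05]), 'joint_efforts': array([ 2.15082626e-03, -3.93695855e+01, -3.70169449e+01,  9.99177701e-05,
        7.26430735e-03,  2.57403528e-06]), 'tool_pos': array([0.16694444, 0.60165129, 0.23007443]), 'tool_rot': array([ 0.5622916 , -0.42830206,  0.56353225,  0.42757094]), 'contact_force': array([ 0.54962984, -0.02971378,  0.22793177]), 'ft_torque': array([-0.00591047, -0.06152682,  0.00425298]), 'gripper_width': 1.0013415183084604}
scene wide_pan []
scene tall_pot [{'at': [0.5532, 0.2662, 0.0039], 'score': 0.92}, {'at': [0.5636, 0.0467, -0.0013], 'score': 0.63}]
scene stand [{'at': [0.6189, -0.314, 0.0002], 'score': 0.96}]
scene stand_ring [{'at': [0.6175, -0.3117, 0.0888], 'score': 0.61}]
scene low_trivet [{'at': [0.4422, -0.1238, 0.0006], 'score': 0.67}]
top wide_pan [{'at': [0.5658, 0.0518, 0.0007], 'score': 0.72}]
top tall_pot [{'at': [0.5594, 0.2696, 0.0034], 'score': 0.7}]
top stand [{'at': [0.6179, -0.3126, 0.0023], 'score': 0.82}]
top stand_ring [{'at': [0.622, -0.3128, 0.0891], 'score': 0.63}]
top low_trivet [{'at': [0.4421, -0.1233, -0.0001], 'score': 0.86}]
```

View pics/scene0.png

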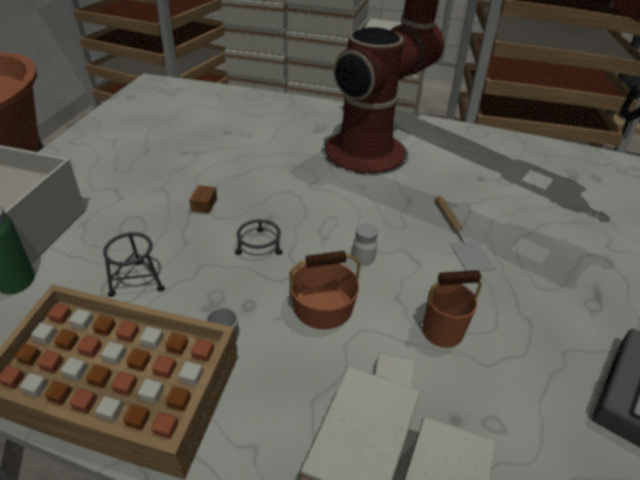

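View pics/top0.png

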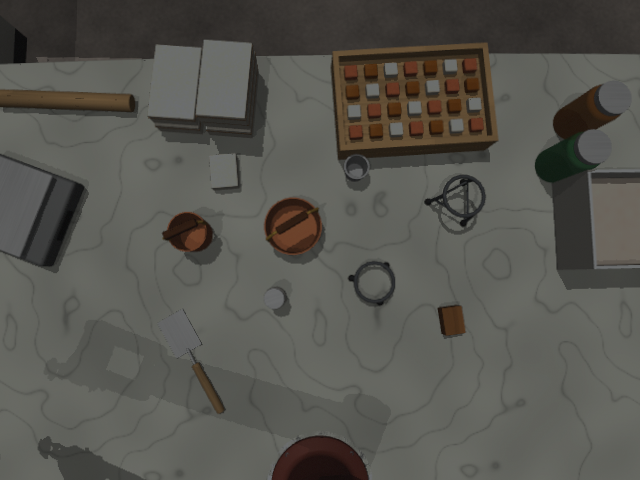

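The scene view shows the wide pan at about (325,290) with its bar at (326,258), the tall pot at (450,312), the taller stand at (130,260) and the trivet at (258,237). The top view shows the pan at (294,226) with its bar running from (275,238) to (316,212), and the stand's ring at (464,197). Next I'll measure the bar, the rim and the ring from depth.

```bash
cat > h.py <<'E'
import numpy as np,cv2
from plant import state,cams,nets
def cloud(c):
    i=cams.camera_info(c); p,d=cams.grab_frame(c)
    K=np.array(i["K"]);k1=i["k1"]
    v,u=np.mgrid[0:480,0:640]
    pts=np.stack([u,v],-1).reshape(-1,1,2).astype(np.float64)
    n=cv2.undistortPoints(pts,K,np.array([k1,0,0,0.])).reshape(480,640,2)
    P=np.concatenate([n*d[...,None],d[...,None]],-1)
    R=cv2.Rodrigues(np.array(i["rvec"]))[0];t=np.array(i["tvec"]).ravel()
    W=(P-t)@R; W[d==0]=np.nan
    return p,d,W
def circ(q):
    A=np.c_[2*q[:,:2],np.ones(len(q))];b=(q[:,:2]**2).sum(1)
    for _ in range(6):
        s=np.linalg.lstsq(A,b,rcond=None)[0];r=np.sqrt(s[2]+s[:2]@s[:2])
        e=abs(np.hypot(*(q[:,:2]-s[:2]).T)-r);k=e<max(.003,2*np.median(e))
        A,b,q=A[k],b[k],q[k]
    return s[:2],r,len(q)
def bar(W,c,z0,z1,r=.06):
    m=(np.hypot(W[...,0]-c[0],W[...,1]-c[1])<r)&(W[...,2]>z0)&(W[...,2]<z1)
    q=W[m];mu=q.mean(0);w,V=np.linalg.eigh(np.cov((q-mu)[:,:2].T));a=V[:,1]
    pr=(q-mu)[:,:2]@a; pn=(q-mu)[:,:2]@V[:,0]
    mid=mu[:2]+a*(pr.max()+pr.min())/2
    return len(q),mu,mid,np.degrees(np.arctan2(a[1],a[0]))%180,np.ptp(pr),np.ptp(pn),q[:,2].max()
E
python3 - <<'E'
from h import *
for c in ["top","scene"]:
    p,d,W=cloud(c)
    print(c,"panbar",bar(W,(.566,.05),.108,.14,.075)); print("potbar",bar(W,(.557,.268),.122,.155))
    for n,cc,r,z0,z1 in [("rim",(.566,.05),.085,.053,.065),("ring",(.619,-.313),.07,.08,.1),("potrim",(.557,.268),.06,.078,.09)]:
        m=(np.hypot(W[...,0]-cc[0],W[...,1]-cc[1])<r)&(W[...,2]>z0)&(W[...,2]<z1)
        if m.sum()>10: print(n,circ(W[m]),W[m][:,2].mean())
    cv2.imwrite(f"pics/crop{c}.png",cv2.resize(p[150:330,150:500] if c=="top" else p[200:360,80:500],None,fx=1.9 if c=="scene" else 2.2,fy=1.9 if c=="scene" else 2.2)[:,:,::-1])
from scipy.spatial.transform import Rotation as R
q=state()["tool_rot"];print(R.from_quat(q[[1,2,3,0]]).as_matrix())
E
```

```text
top panbar (371, array([0.56340063, 0.04511307, 0.12700271]), array([0.56368046, 0.04463143]), np.float64(120.1560615604678), np.float64(0.12107401422637928), np.float64(0.016283137078618858), np.float64(0.1349409387384852))
potbar (349, array([0.55360642, 0.26406137, 0.14264628]), array([0.55337577, 0.26460144]), np.float64(113.12620034439719), np.float64(0.08413345132604423), np.float64(0.01680834351167307), np.float64(0.15014724792731474))
rim (array([0.56375829, 0.04530252]), np.float64(0.059617659718438375), 317) 0.059541750620250154
ring (array([ 0.61725503, -0.31229926]), np.float64(0.04172348915662696), 376) 0.08983239804825704
potrim (array([0.5537806 , 0.26577393]), np.float64(0.040294676740528744), 214) 0.08460719339565165
scene panbar (623, array([0.56907527, 0.04578888, 0.12421668]), array([0.56845991, 0.04686877]), np.float64(119.67599795201288), np.float64(0.11808691739266367), np.float64(0.020349013777695355), np.float64(0.1332169658016687))
potbar (583, array([0.55967482, 0.264801  , 0.13922105]), array([0.55884732, 0.26683448]), np.float64(112.14316757390996), np.float64(0.07791459900572925), np.float64(0.01977962230351457), np.float64(0.14726641350043831))
rim (array([0.56602067, 0.04592354]), np.float64(0.059796904345559614), 493) 0.058525197445261905
ring (array([ 0.62052667, -0.31310014]), np.float64(0.04168479454474924), 435) 0.089569870749868
potrim (array([0.55604926, 0.26531463]), np.float64(0.03990566771039536), 355) 0.0829852735839263
[[ 2.47980803e-05 -9.63553558e-01  2.67515494e-01]
 [ 7.97601867e-05  2.67515495e-01  9.63553555e-01]
 [-9.99999997e-01 -2.55719267e-06  8.34870825e-05]]
```

Top and scene agree to about 2–3 mm:

| Item | Measured |
|---|---|
| Pan centre | ≈ (0.565, 0.0455) |
| Bar direction | 120° |
| Bar top | ≈ 0.129 m |
| Ring centre | ≈ (0.619, -0.3127) |
| Ring height | 0.09 m |

The jaw direction is now 74.5° and has to be 30°, a turn of -0.777 rad. The straight path at z = 0.23 clears the pot, which is 0.144 m tall.

Emit:
{"name": "play_rows", "arguments": {
  "motion": [
    [-1,[0.026,-0.037,0.01],-0.12],
    [-1,[0.052,-0.073,0.01],-0.24],
    [-1,[0.078,-0.109,0.01],-0.36],
    [-1,[0.104,-0.145,0.01],-0.48],
    [-1,[0.13,-0.182,0.01],-0.6]
  ]
}}

```text
time: 1.2
tool_pos: [0.2979, 0.4188, 0.2415]
tool_rot: [0.665, -0.241, 0.665, 0.241]
contact_force: [0.6, 0.4, -0.1]
gripper_width: 0.999
```

Emit:
{"name": "play_rows", "arguments": {
  "motion": [
    [-1,[0.027,-0.037,0],-0.1],
    [-1,[0.054,-0.074,0],-0.177],
    [-1,[0.081,-0.111,0],-0.177],
    [-1,[0.107,-0.149,0],-0.177],
    [-1,[0.134,-0.187,0],-0.177]
  ]
}}

```text
time: 1.7
tool_pos: [0.4319, 0.2316, 0.2417]
tool_rot: [0.683, -0.183, 0.683, 0.183]
contact_force: [-0.2, 1.0, 0.0]
gripper_width: 1.002
```

Emit:
{"name": "play_rows", "arguments": {
  "motion": [
    [-1,[0.028,-0.039,0],0],
    [-1,[0.056,-0.078,0],0],
    [-1,[0.084,-0.117,0],0],
    [-1,[0.134,-0.187,0],0],
    [-1,[0.134,-0.187,0],0]
  ]
}}

```text
time: 2.2
tool_pos: [0.5665, 0.0435, 0.2415]
tool_rot: [0.683, -0.182, 0.683, 0.182]
contact_force: [0.5, 0.2, 1.1]
gripper_width: 0.999
```

```bash
python3 - <<'E'
from h import *
from scipy.spatial.transform import Rotation as R
p,d,W=cloud("wrist");cv2.imwrite("pics/w1.png",p[:,:,::-1])
s=state();M=R.from_quat(s["tool_rot"][[1,2,3,0]]).as_matrix();print(s["tool_pos"],np.degrees(np.arctan2(M[1,2],M[0,2])),s["time"])
try:
    print(bar(W,(.565,.0455),.11,.14,.075))
    m=(np.hypot(W[...,0]-.565,W[...,1]-.0455)<.085)&(W[...,2]>.053)&(W[...,2]<.065)
    print(circ(W[m]))
except Exception as e: print(e)
E
```

```text
[0.56847262 0.03996216 0.24129215] 29.673985461897967 2.25
(2131, array([0.56332955, 0.05070701, 0.12731636]), array([0.56520308, 0.04746364]), np.float64(120.01290099131921), np.float64(0.1133064175468377), np.float64(0.016058435449248926), np.float64(0.13135538159478957))
(array([0.56527879, 0.04717115]), np.float64(0.059476748723577506), 1733)
```

View pics/w1.png

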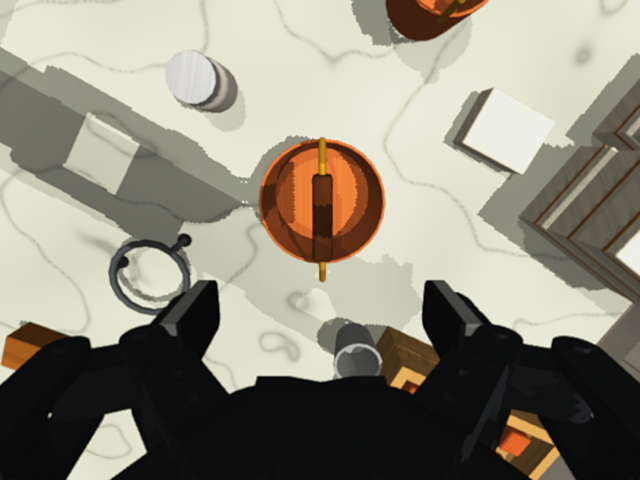

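The wrist view shows the pan's bar upright at column 322, midway between the fingers (about 215 and 427), so the angle is right. Next I let the arm settle and start down.

Emit:
{"name": "play_rows", "arguments": {
  "motion": [
    [-1,[0,0,-0.03],0],
    [-1,[0,0,-0.06],0],
    [-1,[0,0,-0.08],0],
    [-1,[0,0,-0.08],0],
    [-1,[0,0,-0.08],0]
  ]
}}

```text
time: 2.75
tool_pos: [0.5652, 0.0464, 0.1616]
tool_rot: [0.683, -0.183, 0.683, 0.183]
contact_force: [0.5, 0.7, 0.1]
gripper_width: 1.0
```

```bash
python3 - <<'E'
from h import *
s=state();print(s["tool_pos"],s["time"])
p,d,W=cloud("wrist");cv2.imwrite("pics/w2.png",p[:,:,::-1])
print(bar(W,(.565,.0455),.118,.14,.075))
s=state();print(s["tool_pos"],s["time"])
E
```

```text
[0.56517188 0.04636061 0.16162147] 2.75
(3800, array([0.56334166, 0.05085229, 0.12823595]), array([0.56509662, 0.04781453]), np.float64(120.01557521456253), np.float64(0.09732006335561469), np.float64(0.016026386177726004), np.float64(0.1311241174891606))
[0.5659183  0.04635861 0.16281639] 2.8
```

The TCP is over the pan centre within about 1 mm. I'll lower it to z ≈ 0.101 and close.

Emit:
{"name": "play_rows", "arguments": {
  "motion": [
    [-1,[0,0,-0.02],0],
    [-1,[0,0,-0.04],0],
    [-1,[0,0,-0.061],0],
    [-1,[0,0,-0.061],0],
    [-0.3,[0,0,-0.061],0]
  ]
}}

```text
time: 3.3
tool_pos: [0.5661, 0.0463, 0.102]
tool_rot: [0.684, -0.183, 0.682, 0.183]
contact_force: [0.1, 0.7, 0.8]
gripper_width: 0.856
```

Emit:
{"name": "play_rows", "arguments": {
  "motion": [
    [0.2,[0,0,0],0],
    [0.5,[0,0,0],0],
    [1,[0,0,0],0],
    [1,[0,0,0],0],
    [1,[0,0,0],0]
  ]
}}

```text
time: 3.8
tool_pos: [0.5661, 0.0464, 0.1012]
tool_rot: [0.684, -0.183, 0.682, 0.183]
contact_force: [1.4, 1.6, 1.3]
gripper_width: 0.177
```

Emit:
{"name": "play_rows", "arguments": {
  "motion": [
    [1,[0,0,0],0],
    [1,[0,0,0],0],
    [1,[0,0,0.003],0],
    [1,[0,0,0.006],0],
    [1,[0,0,0.01],0]
  ]
}}

```text
time: 4.3
tool_pos: [0.5631, 0.0462, 0.1081]
tool_rot: [0.681, -0.182, 0.685, 0.183]
contact_force: [-0.8, -0.1, -5.9]
gripper_width: 0.175
```

The bar is held: width 0.175 is 15 mm, and the load is about 6 N. Lifting.

Emit:
{"name": "play_rows", "arguments": {
  "motion": [
    [1,[0,0,0.02],0],
    [1,[0,0,0.045],0],
    [1,[0,0,0.075],0],
    [1,[0,0,0.105],0],
    [1,[0,0,0.13],0]
  ]
}}

```text
time: 4.8
tool_pos: [0.5647, 0.0461, 0.2411]
tool_rot: [0.683, -0.183, 0.683, 0.183]
contact_force: [0.0, -0.2, -5.7]
gripper_width: 0.178
```

Emit:
{"name": "play_rows", "arguments": {
  "motion": [
    [1,[0,0,0.005],0],
    [1,[0,0,0.005],0],
    [1,[0.001,-0.005,0.005],0],
    [1,[0.003,-0.02,0.005],0],
    [1,[0.006,-0.04,0.005],0]
  ]
}}

```text
time: 5.3
tool_pos: [0.5703, 0.0055, 0.243]
tool_rot: [0.682, -0.183, 0.684, 0.183]
contact_force: [0.8, 0.7, -6.5]
gripper_width: 0.177
```

```bash
python3 - <<'E'
from h import *
s=state();print(s["tool_pos"],s["tool_rot"],s["time"],s["contact_force"],s["ft_torque"])
p,d,W=cloud("scene");cv2.imwrite("pics/s2.png",p[:,:,::-1])
E
```

```text
[0.57032546 0.00545072 0.24300023] [ 0.68176443 -0.18288899  0.6841653   0.18348497] 5.3 [ 0.76911027  0.70497349 -6.53365948] [-0.01375838 -0.03371125 -0.01560543]
```

View pics/s2.png

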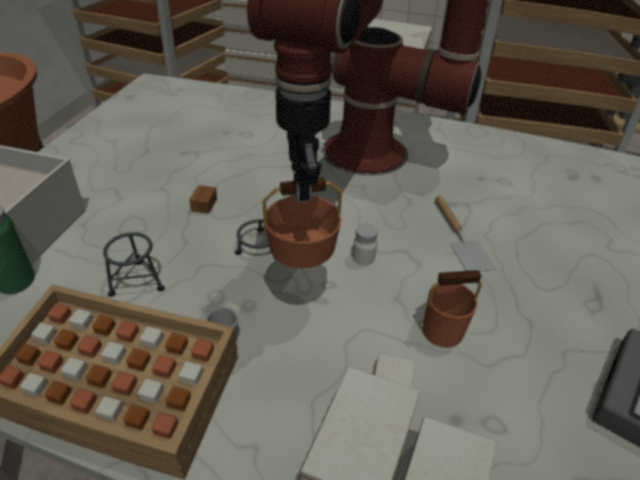

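The scene view shows the pan hanging level at (303,230), with the pot untouched at (450,312). Carrying it to the ring: about (+0.048, -0.319).

Emit:
{"name": "play_rows", "arguments": {
  "motion": [
    [1,[0.005,-0.03,0],0],
    [1,[0.01,-0.065,0],0],
    [1,[0.015,-0.1,0],0],
    [1,[0.02,-0.135,0],0],
    [1,[0.026,-0.17,0],0]
  ]
}}

```text
time: 5.85
tool_pos: [0.5963, -0.1662, 0.2434]
tool_rot: [0.682, -0.182, 0.684, 0.183]
contact_force: [0.5, 0.0, -5.7]
gripper_width: 0.18
```

Emit:
{"name": "play_rows", "arguments": {
  "motion": [
    [1,[0.005,-0.035,0],0],
    [1,[0.01,-0.07,0],0],
    [1,[0.015,-0.1,0],0],
    [1,[0.018,-0.125,0],0],
    [1,[0.021,-0.139,0],0]
  ]
}}

```text
time: 6.35
tool_pos: [0.6169, -0.3058, 0.243]
tool_rot: [0.682, -0.181, 0.684, 0.182]
contact_force: [-0.9, 1.6, -6.9]
gripper_width: 0.173
```

Emit:
{"name": "play_rows", "arguments": {
  "motion": [
    [1,[0.001,-0.005,0],0],
    [1,[0.001,-0.01,0],0],
    [1,[0.001,-0.01,0],0],
    [1,[0.001,-0.01,0],0],
    [1,[0.001,-0.01,0],0]
  ]
}}

```text
time: 6.85
tool_pos: [0.6193, -0.3118, 0.2455]
tool_rot: [0.683, -0.183, 0.683, 0.183]
contact_force: [-0.5, 0.4, -5.9]
gripper_width: 0.174
```

```bash
python3 - <<'E'
from h import *
for c in ["top","scene","wrist"]:
    s=state();print(s["tool_pos"],s["time"])
    p,d,W=cloud(c);cv2.imwrite(f"pics/{c}3.png",p[:,:,::-1])
    m=(np.hypot(W[...,0]-.619,W[...,1]+.313)<.085)&(W[...,2]>.194)&(W[...,2]<.206)
    if m.sum()>20:print(c,"rim",circ(W[m]),W[m][:,2].mean())
E
```

```text
[ 0.61930893 -0.31180378  0.24549742] 6.85
top rim (array([ 0.61708114, -0.30930613]), np.float64(0.0598656302195176), 207) 0.2017131615070321
[ 0.61930755 -0.31191137  0.24549699] 6.9
scene rim (array([ 0.61874712, -0.30952133]), np.float64(0.059518618395203116), 837) 0.20029494291416394
[ 0.61928535 -0.31207474  0.24552608] 6.95
wrist rim (array([ 0.61796776, -0.30956852]), np.float64(0.05901044047784071), 4339) 0.2017216498445011
```

View pics/scene3.png

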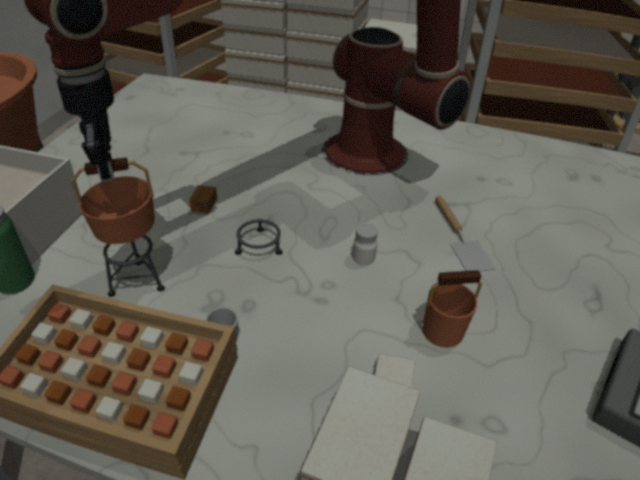

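The scene view shows the pan at (118,210), level above the ring at (128,250). In the same camera, rim against ring gives a correction of about (+0.001, -0.003). The underside is at about 0.1415, so the descent is about 0.0515. I'll go down most of it, then creep.

Emit:
{"name": "play_rows", "arguments": {
  "motion": [
    [1,[0.001,-0.003,-0.01],0],
    [1,[0.001,-0.003,-0.02],0],
    [1,[0.001,-0.003,-0.03],0],
    [1,[0.001,-0.003,-0.04],0],
    [1,[0.001,-0.003,-0.044],0]
  ]
}}

```text
time: 7.5
tool_pos: [0.6192, -0.3152, 0.1985]
tool_rot: [0.682, -0.182, 0.684, 0.184]
contact_force: [-0.5, 0.1, -6.5]
gripper_width: 0.171
```

Emit:
{"name": "play_rows", "arguments": {
  "motion": [
    [1,[0,0,0],0],
    [1,[0,0,-0.001],0],
    [1,[0,0,-0.002],0],
    [1,[0,0,-0.003],0],
    [1,[0,0,-0.004],0]
  ]
}}

```text
time: 8.0
tool_pos: [0.6204, -0.3159, 0.1978]
tool_rot: [0.683, -0.183, 0.683, 0.183]
contact_force: [0.1, -0.1, -6.0]
gripper_width: 0.172
```

Emit:
{"name": "play_rows", "arguments": {
  "motion": [
    [1,[0,0,-0.0005],0],
    [1,[0,0,-0.001],0],
    [1,[0,0,-0.0015],0],
    [1,[0,0,-0.002],0],
    [1,[0,0,-0.002],0]
  ]
}}

```text
time: 8.5
tool_pos: [0.6201, -0.3158, 0.1952]
tool_rot: [0.683, -0.183, 0.683, 0.183]
contact_force: [0.5, 0.7, -6.2]
gripper_width: 0.18
```

No contact yet; I expect it at TCP z ≈ 0.191.

Emit:
{"name": "play_rows", "arguments": {
  "motion": [
    [1,[0,0,-0.001],0],
    [1,[0,0,-0.002],0],
    [1,[0,0,-0.003],0],
    [1,[0,0,-0.003],0],
    [1,[0,0,-0.003],0]
  ]
}}

```text
time: 9.0
tool_pos: [0.6202, -0.3158, 0.1923]
tool_rot: [0.683, -0.183, 0.683, 0.183]
contact_force: [-0.1, 0.3, -4.7]
gripper_width: 0.179
```

Emit:
{"name": "play_rows", "arguments": {
  "motion": [
    [1,[0,0,-0.0005],0],
    [1,[0,0,-0.001],0],
    [1,[0,0,-0.001],0],
    [1,[0,0,-0.001],0],
    [1,[0,0,-0.001],0]
  ]
}}

```text
time: 9.5
tool_pos: [0.6204, -0.3158, 0.1921]
tool_rot: [0.683, -0.183, 0.683, 0.183]
contact_force: [-2.6, 1.6, 0.2]
gripper_width: 0.172
```

The ring now carries the weight (vertical force about 0). I'll check the centring before release.

```bash
python3 - <<'E'
from h import *
for c in ["top","scene","wrist"]:
    p,d,W=cloud(c);cv2.imwrite(f"pics/{c}4.png",p[:,:,::-1])
    m=(np.hypot(W[...,0]-.619,W[...,1]+.313)<.085)&(W[...,2]>.143)&(W[...,2]<.157)
    if m.sum()>20:
        q=W[m];r=circ(q);print(c,"rim",r,q[:,2].mean())
        q=q[abs(np.hypot(*(q[:,:2]-r[0]).T)-r[1])<.003];print(np.linalg.lstsq(np.c_[q[:,:2]-r[0],np.ones(len(q))],q[:,2],rcond=None)[0])
E
```

```text
top rim (array([ 0.61785058, -0.31339419]), np.float64(0.05993206050089052), 225) 0.15113594348366224
[-0.00951405  0.02463816  0.15026518]
scene rim (array([ 0.61951839, -0.3139366 ]), np.float64(0.05959233583103748), 693) 0.1489070473610108
[0.00305868 0.01119713 0.14883564]
wrist rim (array([ 0.61891266, -0.31318644]), np.float64(0.059234684276598), 4383) 0.14976112623282783
[-0.01843182  0.03527128  0.14922815]
```

View pics/scene4.png

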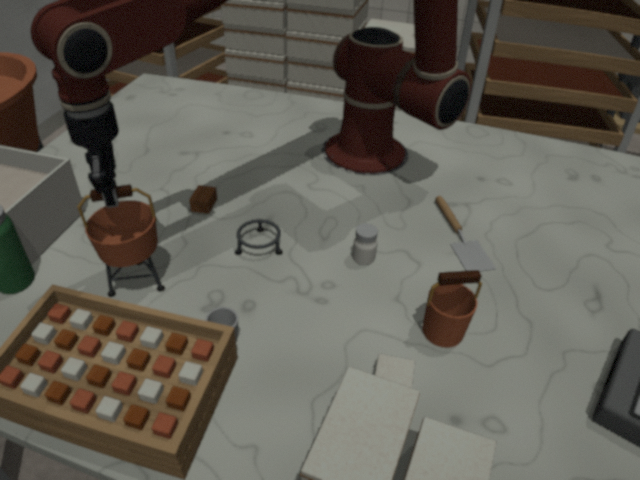

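The rim centre is within about 1.5 mm of the ring centre in every view, at z ≈ 0.150, with 1–2° of tilt. The scene view shows the pan sitting on the stand at (122,232). Releasing.

Emit:
{"name": "play_rows", "arguments": {
  "motion": [
    [0.6,[0,0,0],0],
    [0.4,[0,0,0],0],
    [0.1,[0,0,0],0],
    [-0.3,[0,0,0],0],
    [-0.6,[0,0,0],0]
  ]
}}

```text
time: 10.15
tool_pos: [0.6203, -0.3159, 0.1914]
tool_rot: [0.683, -0.183, 0.683, 0.183]
contact_force: [0.3, -0.3, 0.6]
gripper_width: 0.774
```

Emit:
{"name": "play_rows", "arguments": {
  "motion": [
    [-0.6,[0,0,0],0],
    [-0.6,[0,0,0],0],
    [-0.6,[0,0,0.01],0],
    [-0.6,[0,0,0.025],0],
    [-0.6,[0,0,0.04],0]
  ]
}}

```text
time: 10.65
tool_pos: [0.6204, -0.3159, 0.2332]
tool_rot: [0.683, -0.183, 0.683, 0.183]
contact_force: [0.4, -0.1, -0.9]
gripper_width: 0.801
```

Emit:
{"name": "play_rows", "arguments": {
  "motion": [
    [-0.6,[0,0,0.03],0],
    [-0.6,[0,0,0.06],0],
    [-0.6,[0,0,0.09],0],
    [-0.6,[0,0,0.09],0],
    [-0.6,[0,0,0.09],0]
  ]
}}

```text
time: 11.15
tool_pos: [0.6207, -0.3161, 0.3241]
tool_rot: [0.684, -0.184, 0.682, 0.182]
contact_force: [-0.6, -0.1, -1.4]
gripper_width: 0.803
```

```bash
python3 - <<'E'
from h import *
print(state()["time"],state()["tool_pos"])
for c in ["top","scene","wrist"]:
    p,d,W=cloud(c);cv2.imwrite(f"pics/{c}5.png",p[:,:,::-1])
    m=(np.hypot(W[...,0]-.619,W[...,1]+.313)<.085)&(W[...,2]>.143)&(W[...,2]<.157)
    if m.sum()>20:
        q=W[m];r=circ(q);print(c,"rim",r,q[:,2].mean())
        q=q[abs(np.hypot(*(q[:,:2]-r[0]).T)-r[1])<.003];print(np.linalg.lstsq(np.c_[q[:,:2]-r[0],np.ones(len(q))],q[:,2],rcond=None)[0])
    m=(np.hypot(W[...,0]-.557,W[...,1]-.268)<.06)&(W[...,2]>.078)&(W[...,2]<.09)
    if m.sum()>20: print("potrim",circ(W[m]))
E
```

```text
11.15 [ 0.62072045 -0.31611574  0.32413018]
top rim (array([ 0.61768708, -0.31192382]), np.float64(0.05981031754827888), 444) 0.1491517524786361
[-0.001198    0.01000215  0.1492163 ]
potrim (array([0.55375908, 0.26572163]), np.float64(0.040264882906530186), 221)
scene rim (array([ 0.61896275, -0.31242796]), np.float64(0.05962922236393486), 696) 0.14841012609148735
[ 0.00623969 -0.00143177  0.1483787 ]
potrim (array([0.55605125, 0.26534744]), np.float64(0.03993390114297866), 358)
wrist rim (array([ 0.61843801, -0.31199193]), np.float64(0.0594649604973766), 1846) 0.14876594766233975
[-0.00488772  0.00762971  0.14877458]
```

View pics/scene5.png

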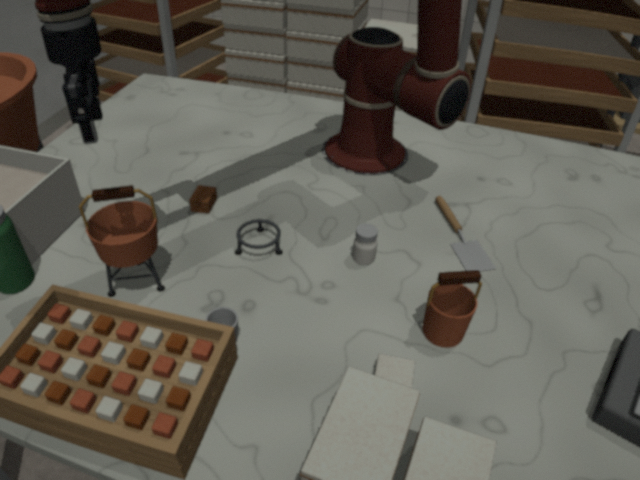

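The scene view shows the pan upright on the stand at (122,232), the gripper clear at (85,110), and the pot unmoved at (450,312). Handing in.

```bash
python3 - <<'E'
from plant import workorder
print(workorder.job_done())
E
```

```text
the job is handed in; nothing more can be done
None
```

I picked the wide pan up by its wooden bar, carried it level, lowered it onto the taller stand's ring until the ring took the weight, then let go and backed off. The job is handed in, at about 11.3 s of the 38 s allowed; the hand-in gives no verdict.

My last checks, taken after release and just before handing in, all passed:
- **Centring:** the rim centre is within about 2 mm of the ring centre, comparing each camera with its own ring measurement.
- **Height:** the rim is at about 0.149 m, so the underside is about 1 mm from the ring's top. That is within the camera error.
- **Tilt:** under 1 degree.
- **Tall pot:** it shows no measurable movement.
- **Gripper:** it is clear of everything, about 0.1 m above the pan's handle.

The top and scene cameras differ by 1–3 mm in x, which is close to their stated calibration error.

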